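# Load the stone under the spring clip

### The job

On the bench sharpening fixture, hold the red press bar of the spring clip down with one fingertip so that its jaw lifts, and while it is held push the yellow stone cartridge along its channel with the other fingertip, under the jaw, until it is fully home against the stop. Then let the bar up so that the jaw clamps the cartridge, and come clear. Push the cartridge only, never lift it, and leave the other things on the bench where they are.

Things in the scene. Friction and masses are not known exactly. Their poses are not given: they have to be found in the camera images.
- fixture: Aluminium plate fixed to the bench, 14 mm thick, turned up to 0.6 rad. Origin at bench height on the channel's centre line, 60 mm before the stop; x along the channel to the stop, y towards the red press bar. It spans x -160 to 85, y -45 to 90 mm. Its top is the channel floor; the channel, open at -x, is 43 mm wide between rails 4 mm high, 6 mm wide.
- stop (a point): Middle of the face of the dark stop block (42 mm wide, 12 mm high) that closes the channel, at the height of the channel floor; axes as the fixture's. Fixture x = 60 mm, y = 0.
- axle (a point): Middle of the spring clip's axle, 7 mm thick, along the fixture's x at fixture y = 32 mm, 10 mm above the channel floor. Dark end posts, 12 mm wide and 16 mm high over the floor, stand at fixture x = -138 and +64 mm on that line. Axes as the fixture's.
- clip (a joint): Angle of the spring clip, a steel rocker. 0 = at rest, jaw down; grows as the red bar is pressed; 0.40 = hard stop, fully pressed. From 0.25 on the jaw clears the cartridge. It springs back when let go, to about 0.15 with the cartridge clamped beneath. Pressing the middle of the bar's width takes about 3 N at first, 6 N fully down.
- jaw (a point): Underside of the jaw's red foot at its -x end (fixture x = 35 mm, y = 0). The jaw is a steel arm across the channel, 20 mm long in x. At rest the foot is 1 mm above the channel floor and bars the cartridge's way; with the bar pressed it swings up 13 mm.
- press_bar (a point): Middle of the top of the clip's red press bar, 130 mm long (fixture x -130 to 0) and 26 mm wide; a finger can slide along it while pressing. At rest it slopes up outwards, middle 21 mm above the channel floor at y = 63 mm; fully pressed it is level, 8 mm above the floor, middle at y = 65 mm, so a level hand's other fingertip is low enough to push the cartridge's tab.
- stone: Yellow cartridge, dark stone on top, loose in the channel, about 110 g: plate 70 mm long (along the channel), 39 wide, 6 thick, with an upright tab for pushing, 10 mm long, 36 wide and 18 high in all, flush with its rear (-x) edge. Origin: centre of the underside; x towards the stop. It starts short of the jaw; home, its centre is at fixture x = 25 mm.
- stone_front (a point): Middle of the cartridge's front edge, on its underside, 35 mm ahead of its origin. It meets stop when home.
- wax: Bystander: loose orange wax block 75 x 45 x 28 mm lying right beside the fixture on its -y side. Origin under its centre.
- driver: Bystander: screwdriver lying beside the fixture on its +y (press bar) side, beyond the plate. Origin underneath it.
- tape: Bystander: blue tape ring 70 mm across, 22 mm high, behind the stop end of the fixture. Origin under its centre.
- scraper: Bystander: pale clear plastic scraper 120 x 55 x 5 mm, lying to one side. Origin under its centre.
- brush: Bystander: brush lying to one side. Origin underneath it.
- cleaner: Bystander: white bottle 56 mm across, 130 mm tall, standing to one side. Origin under its centre.
- dish: Bystander: aluminium bowl 90 mm across, 35 mm high, to one side. Origin under its centre.
Things that resemble listed ones, but are neither listed nor needed, are in the scene too. Of the things like the stone, leave any that is pink; of the rest the smaller one is meant.

How it is judged (in metres and radians):
On the way, in this order (a step that is already met when the one before it is completed fails the run):
1. the press bar is held down (clip past 0.25 rad) with the cartridge not yet under the jaw (value of joint clip above 0.25 rad and x of stone_front in the frame of stop below -0.022 m), for 0.2 s.
2. with the bar still held down, a finger pushes the cartridge under the jaw (value of joint clip above 0.2 rad and x of stone_front in the frame of stop above -0.018 m and contact force between the fingers and stone above 0.03 N), for 0.1 s.
At the end, for the whole second after the job is handed in: The cartridge lies flat in the channel with its front edge within 4 mm of the stop, at rest, and the clip has been let up so that its jaw bears on the cartridge (clip between 0.09 and 0.22 rad) (x of stone_front in the frame of stop between -0.004 and 0.003 m and z of stone_front in the frame of stop below 0.003 m and value of joint clip between 0.09 and 0.22 rad and linear speed of stone below 0.01 m/s); the robot touches nothing.
It fails at once if the cartridge is lifted more than 6 mm off the channel floor or tipped more than 0.2 rad (z of stone in the frame of fixture above 0.02 m or angle between stone's own z axis and vertical above 0.2 rad).
It fails at once if another thing on the bench is moved more than 20 mm (distance of any of wax, driver, tape, scraper, brush, cleaner, dish from where it was at the start of the episode above 0.02 m).
It also fails if it takes over 42 s, if anything falls off the work surface, if the arm or the gripper's body presses on something with over 40 N, if the wrist force passes 120 N, or if a joint passes its speed limit or range.

### The arm

A 6-joint arm with a two-finger parallel gripper is mounted at the origin on the work surface. World frame = base frame: x ahead of the robot, y to its left, z up, the work surface at z = 0. Lengths are in mm, angles in degrees, forces in N, time in s.
With the tool pointing down it reaches from about 300 to 775 mm from the base axis. Payload 14.6 kg.
Tool frame: the origin (TCP) lies on the mounting face of the last link; the fingertips stand 173 mm ahead of it and the grasp point (between the pads) lies 155 mm ahead of it; z points along the fingers, y is the line along which they close (so a half turn about z gives the same grasp; the last joint's range is limited). The gripper opens to 85 mm and grips with 20 to 120 N. Pads are 22 mm wide; open, the fingers measure 114 mm over their backs; the gripper's body (76 mm by 85 mm) begins 54 mm behind the grasp point. The pads swing forward as they close: fully open they stand 13 mm farther back than shut.
Start: joints at [-68.159, 17.183, 87.147, -0, 75.671, -3.816], TCP at [238.133, -495.765, 404.681] pointing down, gripper open.
Joint ranges: [-173.82, 173.82], [-45.26, 126.66], [13.44, 144.39], [-59.66, 239.66], [0, 175.72], [-146.38, 146.38]. Speed limits (degrees/s): [127.2, 127.2, 147.25, 180, 180, 180].

### API

Orientations are given as [roll, pitch, yaw] about the fixed x, y, z axes, in that order (R = Rz(yaw) Ry(pitch) Rx(roll)).
In Python, from workcell import * gives the robot as it stands.
- The arm moves only by the tool step_arm, never from a script. Its argument "commands" is a list of rows, each an object of numbers: "wx", "wy", "wz": the turn, a rotation vector about the tool's x, y, z in rad; "dx", "dy", "dz": the shift along the tool's x, y, z in m; "fingers": the finger opening in m, from 0 to 0.0854. In form: [{"wx": .., "wy": .., "wz": .., "dx": .., "dy": .., "dz": .., "fingers": ..}, ...]. A call has 1 to 8 rows; each row is the pose to reach, as a shift and turn from the pose commanded when the call began, along the tool's axes at that moment; what a row does not reach only later rows make up. A row lasts 1/10 s, in which the tool goes at most 50 mm and 8.59 degrees, less where a joint would pass 70% of its speed; a pose out of reach is approached as far as the arm can. A call with a gripper value outside its range is refused whole. The fingers move at their own pace and stop on an object; "grip_force" is the grip in N (left out, the last holds). Time passes only in rows, so rows that repeat a pose let the fingers close. It gives the time, the measured TCP pose, the force, the opening and the grip force at its end, in the units of the state.
- sense(): the state, without advancing time (a new reading comes with each control period).
- read_camera(name): name is "scene" or "top" or "wrist"; returns the picture (480x640x3 uint8, red, green, blue); there is no depth.
- get_calibration(name): a dict with "vfov" (degrees; the focal length in pixels is half the picture's height over the tangent of half this angle, whatever the lens; pixels are square), "cx", "cy" (the principal point, pixels), "pose" (4x4, takes a point from camera to world coordinates); the wrist camera has in their place "mount" (4x4, takes a point from camera to tool coordinates, whose origin is the TCP and whose axes are the flange's). Camera axes: x right, y up, looking along -z (the intrinsics and any distortion apply to the point x, -y, -z); pixel columns grow to the right and rows downward; lengths in mm; the calibration is good to about 2 mm. A picture is of the moment at which its call begins: read the wrist's pose just before it. get_calibration takes no time and is no camera call.
- finish_job(): hands the job in; it is judged then, once.
The state is a dict: "t": time; "joint_pos": joint angles; "joint_velocities": joint speeds; "effort": joint torques, N m; "tool_pos": TCP position; "ee_rot": TCP orientation; "contact_force": force on the tool from outside, world axes, zero at the start; "moment": the same for the moment, N m; "grip_width": finger opening in mm; "gripper_force": force on a finger pad.
Only numpy, scipy, OpenCV 4.12 (cv2) and the standard library are available. Lean on these libraries where they do the work, as an engineer would, in place of code of your own. Each camera call takes 0.05 s, during which the arm holds its last target. There are 200 camera calls.

## Working session

There is one attempt and no reset: what is moved stays moved. The work goes in short steps, Python scripts to look and compute and a tool call to move; the robot and the scene stay as the last step left them, time stands still between calls to the robot, and variables do not carry over. Pictures are saved under pics/ and viewed, at most 10 in all, crops included, and the job is handed in when it is done.

Besides the shell and the picture viewer there is one more tool, called after "Call:" as name(argument=value, ...) on one line, values as JSON. step_arm: Moves the arm, as the interface text tells. Its arguments: {"type":"object","properties":{"commands":{"type":"array"},"grip_force":{"type":"number"}},"required":["commands"]}

```bash
mkdir -p pics; python3 - <<'E'
from workcell import *
import cv2
for n in ("scene","top"):
    im=read_camera(n); cv2.imwrite(f"pics/{n}0.png",im[:,:,::-1]); c=get_calibration(n); print(n,c)
print(get_calibration("wrist")); s=sense(); print(s["t"],s["tool_pos"],s["ee_rot"],s["grip_width"])
E
```

```text
scene {'vfov': 53.08114924185103, 'cx': 323.78933467821327, 'cy': 234.07198082246427, 'pose': array([[-5.74724828e-01, -6.77194471e-01,  4.59455135e-01,
         1.13854774e+03],
       [ 8.18241349e-01, -4.84542312e-01,  3.09353913e-01,
         3.73262603e+02],
       [ 1.31326939e-02,  5.53738563e-01,  8.32587014e-01,
         1.09502074e+03],
       [ 0.00000000e+00,  0.00000000e+00,  0.00000000e+00,
         1.00000000e+00]])}
top {'vfov': 48.0174813603853, 'cx': 315.4822199024658, 'cy': 239.42120218581917, 'pose': array([[-4.89903020e-03,  9.89984233e-01, -1.41092941e-01,
         3.56695731e+02],
       [-9.99987949e-01, -4.89484886e-03,  3.76687666e-04,
        -1.49002978e+01],
       [-3.17713769e-04,  1.41093086e-01,  9.89996283e-01,
         1.37478545e+03],
       [ 0.00000000e+00,  0.00000000e+00,  0.00000000e+00,
         1.00000000e+00]])}
{'vfov': 63.2797654861104, 'cx': 318.39166636486874, 'cy': 238.31389224994837, 'mount': array([[ 1.40487762e-03,  9.44544470e-01,  3.28380526e-01,
         8.48107018e+01],
       [ 9.99998955e-01, -1.43888670e-03, -1.39422634e-04,
         6.21237422e-01],
       [ 3.40811493e-04,  3.28380379e-01, -9.44545505e-01,
         3.13309621e+01],
       [ 0.00000000e+00,  0.00000000e+00,  0.00000000e+00,
         1.00000000e+00]])}
0.1 [ 238.11612014 -495.74758212  404.16456163] [-1.79937941e+02 -5.31604484e-03  2.56561062e+01] 85.3873594467863
```

View pics/top0.png

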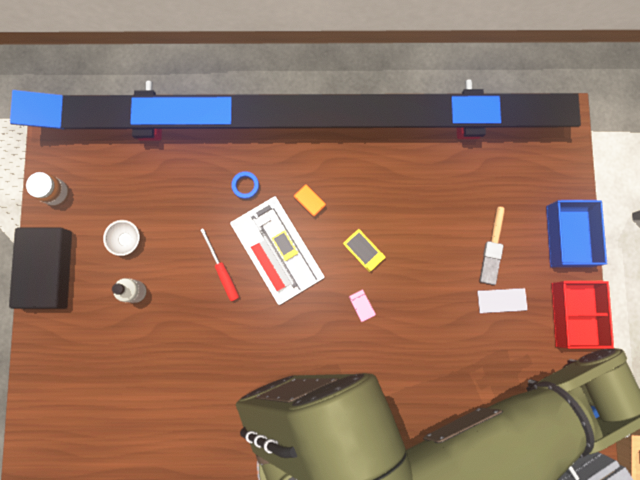

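View pics/scene0.png

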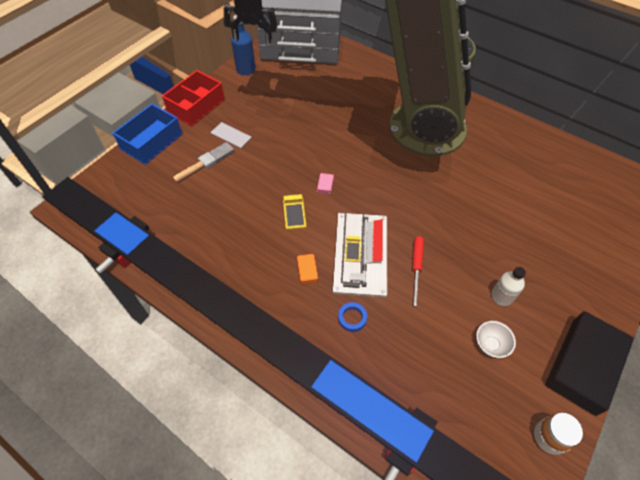

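The top view shows the fixture, with plate corners at about (231,222), (273,197), (323,275) and (281,304). The stop end is at the upper left, the red bar is on its left and the stone is at (285,246). The larger yellow decoy at (364,250) and the pink one at (362,305) stay put. In the scene view the plate corners are (339,213), (387,216), (386,294) and (334,293).

```bash
cat > h.py <<'E'
from workcell import *
import numpy as np, cv2
from scipy.optimize import least_squares
from scipy.spatial.transform import Rotation as Rn
def cam(n,s=None):
    c=get_calibration(n); f=240/np.tan(np.radians(c["vfov"]/2))
    if n=="wrist":
        T=np.eye(4); T[:3,:3]=Rn.from_euler("xyz",s["ee_rot"],degrees=True).as_matrix(); T[:3,3]=s["tool_pos"]; P=T@c["mount"]
    else: P=c["pose"]
    return f,c["cx"],c["cy"],P
def proj(C,X):
    f,cx,cy,P=C; q=(np.atleast_2d(X)-P[:3,3])@P[:3,:3]
    return np.c_[cx+f*q[:,0]/-q[:,2], cy-f*q[:,1]/-q[:,2]]
def ray(C,uv,z):
    f,cx,cy,P=C; d=P[:3,:3]@np.array([(uv[0]-cx)/f,-(uv[1]-cy)/f,-1]); return P[:3,3]+d*(z-P[2,3])/d[2]
def fx(p,L):  # fixture (x,y,yaw) ; L fixture points
    c,s=np.cos(p[2]),np.sin(p[2]); L=np.atleast_2d(L).astype(float)
    return np.c_[p[0]+c*L[:,0]-s*L[:,1],p[1]+s*L[:,0]+c*L[:,1],L[:,2]]
def fit(obs,p0): # obs: list of (C,localpts,uv)
    r=least_squares(lambda p:np.concatenate([(proj(C,fx(p,L))-uv).ravel() for C,L,uv in obs]),p0,x_scale=[100,100,1]); return r
E
python3 - <<'E'
from h import *
L=np.array([[85,90,14],[85,-45,14],[-160,-45,14],[-160,90,14]])
o=[(cam("top"),L,np.array([[231,222],[273,197],[323,275],[281,304]])),(cam("scene"),L,np.array([[386,294],[334,293],[339,213],[387,216]]))]
for k in (o[:1],o[1:],o):
    r=fit(k,[550,50,.5]); print(r.x,r.fun.round(1))
E
```

```text
[5.70236823e+02 8.39977259e+01 5.61056982e-01] [-1.8  1.   1.  -1.7  2.1  0.4 -1.3  0.2]
[5.73901274e+02 8.51521641e+01 5.43794568e-01] [ 1.3  1.4 -0.7 -1.3 -0.6 -0.1 -0.1 -0.1]
[5.71771814e+02 8.43938182e+01 5.52898442e-01] [-1.9 -0.   1.1 -2.3  1.6  0.2 -2.  -0.3  1.8  0.3 -0.1 -1.9 -0.9 -0.7
 -0.5 -1. ]
```

Both cameras agree on the fixture to within 4 mm: about (572, 84), yaw about 0.55 rad. That's inside the stated range. Next I move the wrist camera above it.

Call:
step_arm(commands=[{"dx": 0.275, "dy": -0.2, "wz": -0.05, "fingers": 0.05}, {"dx": 0.275, "dy": -0.2, "wz": -0.05, "fingers": 0.05}, {"dx": 0.275, "dy": -0.2, "wz": -0.05, "fingers": 0.05}, {"dx": 0.275, "dy": -0.2, "wz": -0.05, "fingers": 0.05}, {"dx": 0.275, "dy": -0.2, "wz": -0.05, "fingers": 0.05}, {"dx": 0.275, "dy": -0.2, "wz": -0.05, "fingers": 0.05}, {"dx": 0.275, "dy": -0.2, "wz": -0.05, "fingers": 0.05}, {"dx": 0.275, "dy": -0.2, "wz": -0.05, "fingers": 0.05}])

```text
invalid input
```

Call:
step_arm(commands=[{"wx": 0, "wy": 0, "wz": -0.05, "dx": 0.275, "dy": -0.2, "dz": 0, "fingers": 0.05}, {"wx": 0, "wy": 0, "wz": -0.05, "dx": 0.275, "dy": -0.2, "dz": 0, "fingers": 0.05}, {"wx": 0, "wy": 0, "wz": -0.05, "dx": 0.275, "dy": -0.2, "dz": 0, "fingers": 0.05}, {"wx": 0, "wy": 0, "wz": -0.05, "dx": 0.275, "dy": -0.2, "dz": 0, "fingers": 0.05}, {"wx": 0, "wy": 0, "wz": -0.05, "dx": 0.275, "dy": -0.2, "dz": 0, "fingers": 0.05}, {"wx": 0, "wy": 0, "wz": -0.05, "dx": 0.275, "dy": -0.2, "dz": 0, "fingers": 0.05}, {"wx": 0, "wy": 0, "wz": -0.05, "dx": 0.275, "dy": -0.2, "dz": 0, "fingers": 0.05}, {"wx": 0, "wy": 0, "wz": -0.05, "dx": 0.275, "dy": -0.2, "dz": 0, "fingers": 0.05}])

```text
t: 0.9
tool_pos: [400.7, -193.1, 404.6]
ee_rot: [-180.0, -0.0, 28.8]
contact_force: [-0.5, 0.3, -0.0]
grip_width: 49.9
gripper_force: 0.0
```

Call:
step_arm(commands=[{"wx": 0, "wy": 0, "wz": -0.05, "dx": 0.282, "dy": -0.183, "dz": 0, "fingers": 0.05}, {"wx": 0, "wy": 0, "wz": -0.05, "dx": 0.282, "dy": -0.183, "dz": 0, "fingers": 0.05}, {"wx": 0, "wy": 0, "wz": -0.05, "dx": 0.282, "dy": -0.183, "dz": 0, "fingers": 0.05}, {"wx": 0, "wy": 0, "wz": -0.05, "dx": 0.282, "dy": -0.183, "dz": 0, "fingers": 0.05}, {"wx": 0, "wy": 0, "wz": -0.05, "dx": 0.282, "dy": -0.183, "dz": 0, "fingers": 0.05}, {"wx": 0, "wy": 0, "wz": -0.05, "dx": 0.282, "dy": -0.183, "dz": 0, "fingers": 0.05}, {"wx": 0, "wy": 0, "wz": -0.05, "dx": 0.282, "dy": -0.183, "dz": 0, "fingers": 0.05}, {"wx": 0, "wy": 0, "wz": -0.05, "dx": 0.282, "dy": -0.183, "dz": 0, "fingers": 0.05}])

```text
t: 1.7
tool_pos: [561.0, 101.6, 403.6]
ee_rot: [-180.0, 0.1, 31.6]
contact_force: [-0.1, -0.2, -0.0]
grip_width: 50.0
gripper_force: 0.0
```

```bash
python3 - <<'E'
from h import *
s=sense(); im=read_camera("wrist"); s2=sense(); np.save("w1.npy",np.r_[s["tool_pos"],s["ee_rot"]])
print(s["tool_pos"],s2["tool_pos"],s["ee_rot"],s["joint_pos"],s["t"])
cv2.imwrite("pics/w1.png",im[:,:,::-1])
E
```

```text
[560.98484946 101.59823466 403.64199707] [560.34819342  99.8840374  403.7126794 ] [-1.79953340e+02  5.12940750e-02  3.15644534e+01] [6.58199465e+00 1.98115232e+01 8.38250497e+01 2.12235990e-02
 7.64296294e+01 6.50125703e+01] 1.7
```

View pics/w1.png

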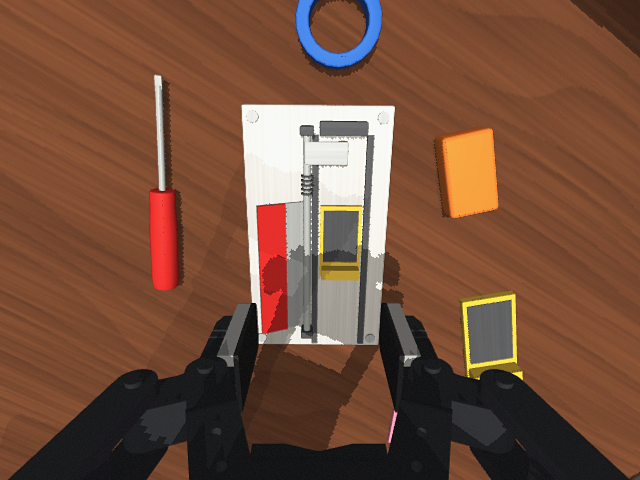

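The wrist view shows plate corners at (242,106), (394,107), (379,345) and about (262,343). The stone spans columns 320–363 and rows 206–279 with its tab at the bottom (rear), and the jaw is at (327,153). The fingers are visible on both sides.

```bash
python3 - <<'E'
from h import *
s=sense(); im=read_camera("wrist"); print(s["tool_pos"],s["ee_rot"])
C=cam("wrist",s); g=cv2.cvtColor(im,cv2.COLOR_RGB2GRAY)
pts=np.array([[242,106],[394,107],[379,345]],np.float32)
uv=cv2.cornerSubPix(g,pts.reshape(-1,1,2).copy(),(6,6),(-1,-1),(3,30,.01)).reshape(-1,2); print(uv)
L=np.array([[85,90,14],[85,-45,14],[-160,-45,14]])
r=fit([(C,L,uv)],[572,84,.55]); p=r.x; print(p,r.fun.round(1)); np.save("p.npy",p)
def loc(uv,z):
    w=ray(C,uv,z); d=w[:2]-p[:2]; c,s_=np.cos(p[2]),np.sin(p[2]); return np.round([c*d[0]+s_*d[1],-s_*d[0]+c*d[1]],1)
hsv=cv2.cvtColor(im,cv2.COLOR_RGB2HSV)
y=cv2.inRange(hsv,(22,120,60),(35,255,255))[195:290,310:375]
ys,xs=np.where(y); print("yellow",xs.min()+310,xs.max()+310,ys.min()+195,ys.max()+195)
print("stone front top edge",loc((341,ys.min()+195),20),"tab rear at h18",loc((340,ys.max()+195),32),"at h0",loc((340,ys.max()+195),14))
print("stop face top",loc((344,136),26),"jaw L/R ends",loc((348,142),40),loc((348,165),38))
print("bar",loc((257,206),40),loc((287,206),32),loc((262,333),40),loc((288,330),32))
E
```

```text
[560.34819342  99.8840374  403.7126794 ] [-1.79969206e+02  7.98245371e-02  3.15079375e+01]
[[239.56148  102.373634]
 [392.54132  103.58653 ]
 [377.04474  342.5624  ]]
[5.70325218e+02 8.23892790e+01 5.43791065e-01] [-1.4 -0.4  1.1 -0.4  0.4  1.6]
yellow 319 360 203 278
stone front top edge [-2.9 -1.3] tab rear at h18 [-73.8  -1.6] at h0 [-82.2  -2.7]
stop face top [58.  -1.9] jaw L/R ends [54.2 -4.5] [34.9 -5.3]
bar [-1.2 73.6] [-3.  47.9] [-130.3   74.4] [-131.7   49.4]
```

The measurements match the fixture geometry to about 2 mm, with a small -y bias that I correct. The stone front is at x≈-2.5 and its tab rear at x≈-73. I now go above the bar, with the other finger behind the tab.

Call:
step_arm(commands=[{"wx": 0, "wy": 0, "wz": 0.006, "dx": -0.093, "dy": -0.012, "dz": 0.08, "fingers": 0.05}, {"wx": 0, "wy": 0, "wz": 0.006, "dx": -0.093, "dy": -0.012, "dz": 0.08, "fingers": 0.05}, {"wx": 0, "wy": 0, "wz": 0.006, "dx": -0.093, "dy": -0.012, "dz": 0.12, "fingers": 0.05}, {"wx": 0, "wy": 0, "wz": 0.006, "dx": -0.093, "dy": -0.012, "dz": 0.15, "fingers": 0.05}, {"wx": 0, "wy": 0, "wz": 0.006, "dx": -0.093, "dy": -0.012, "dz": 0.174, "fingers": 0.05}, {"wx": 0, "wy": 0, "wz": 0.006, "dx": -0.093, "dy": -0.012, "dz": 0.174, "fingers": 0.05}, {"wx": 0, "wy": 0, "wz": 0.006, "dx": -0.093, "dy": -0.012, "dz": 0.174, "fingers": 0.05}])

```text
t: 2.5
tool_pos: [474.3, 60.0, 231.6]
ee_rot: [180.0, -0.0, 31.0]
contact_force: [0.7, -0.2, 0.4]
grip_width: 49.9
gripper_force: 0.0
```

```bash
python3 - <<'E'
from h import *
s=sense(); im=read_camera("wrist"); C=cam("wrist",s)
print(s["tool_pos"],s["ee_rot"],s["contact_force"],s["t"],s["joint_pos"])
cv2.imwrite("pics/w2.png",im[:,:,::-1])
R=Rn.from_euler("xyz",s["ee_rot"],degrees=True).as_matrix()
for d in (160,165,173):
  print(d,proj(C,[s["tool_pos"]+R@np.array([x,y,d]) for x,y in ((11,-25),(11,25),(-11,-25))]).round().tolist())
p=[570.6,81,.5438]
print("tab rear",proj(C,fx(p,[[-73,18,32],[-73,-18,32],[0,78,40],[-130,32,27]])).round().tolist())
E
```

```text
[474.32966837  59.96253244 231.555082  ] [ 1.79988292e+02 -1.69908351e-02  3.09702197e+01] [ 0.69396586 -0.15572896  0.35799071] 2.5 [ 2.81477456e+00  2.13643255e+01  1.07615920e+02 -2.96676408e-03
  5.09992494e+01  6.18464232e+01]
160 [[250.0, 311.0], [383.0, 312.0], [253.0, 361.0]]
165 [[252.0, 305.0], [381.0, 305.0], [255.0, 353.0]]
173 [[255.0, 295.0], [378.0, 295.0], [258.0, 342.0]]
tab rear [[347.0, 251.0], [424.0, 251.0], [195.0, 80.0], [317.0, 349.0]]
```

View pics/w2.png

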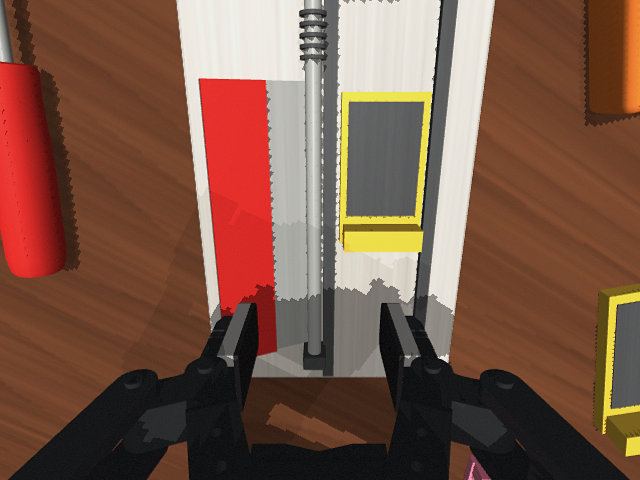

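The tab rear is at (343–422, 250), within 2 mm of the prediction. The tips are at (256,304) and (382,304), so about 165 mm ahead of the TCP. The bar is under the left finger and the channel behind the tab is under the right, so I press.

Call:
step_arm(commands=[{"wx": 0, "wy": 0, "wz": -0.003, "dx": 0, "dy": 0, "dz": 0.02, "fingers": 0.05}, {"wx": 0, "wy": 0, "wz": -0.003, "dx": 0, "dy": 0, "dz": 0.028, "fingers": 0.05}, {"wx": 0, "wy": 0, "wz": -0.003, "dx": 0, "dy": 0, "dz": 0.034, "fingers": 0.05}, {"wx": 0, "wy": 0, "wz": -0.003, "dx": 0, "dy": 0, "dz": 0.036, "fingers": 0.05}, {"wx": 0, "wy": 0, "wz": -0.003, "dx": 0, "dy": 0, "dz": 0.036, "fingers": 0.05}])

```text
t: 3.05
tool_pos: [474.4, 60.9, 195.3]
ee_rot: [180.0, -0.0, 31.2]
contact_force: [-1.7, 3.3, 5.7]
grip_width: 50.1
gripper_force: 2.3
```

Call:
step_arm(commands=[{"wx": 0, "wy": 0, "wz": 0, "dx": 0, "dy": 0, "dz": 0.004, "fingers": 0.05}, {"wx": 0, "wy": 0, "wz": 0, "dx": 0, "dy": 0, "dz": 0.007, "fingers": 0.05}, {"wx": 0, "wy": 0, "wz": 0, "dx": 0, "dy": 0, "dz": 0.008, "fingers": 0.05}, {"wx": 0, "wy": 0, "wz": 0, "dx": 0, "dy": 0, "dz": 0.008, "fingers": 0.05}])

```text
t: 3.45
tool_pos: [474.8, 60.9, 190.4]
ee_rot: [180.0, -0.1, 31.2]
contact_force: [-21.7, -2.0, 58.8]
grip_width: 50.1
gripper_force: 29.8
```

```bash
python3 - <<'E'
from h import *
s=sense(); print(s["tool_pos"],s["contact_force"],s["moment"],s["t"])
im=read_camera("wrist"); cv2.imwrite("pics/w3.png",im[:,:,::-1])
E
```

```text
[474.75839358  60.94584205 190.42507274] [-21.74088508  -1.98946227  58.75931974] [1.16150206 4.53731587 0.53787711] 3.45
```

View pics/w3.png

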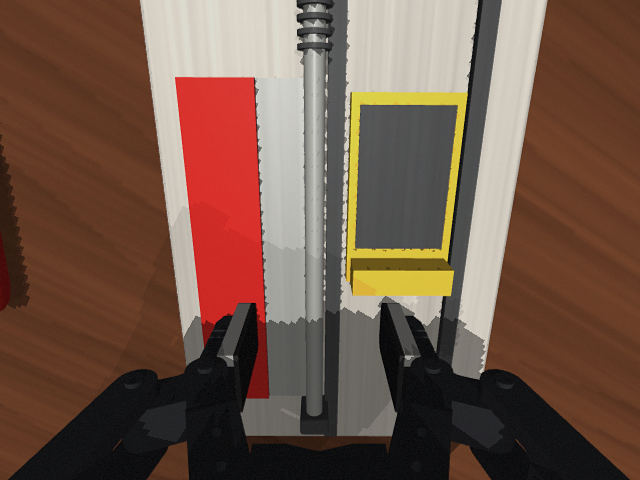

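The bar is on its hard stop (58 N). In the picture it lies level, and the tab at (355–452, 268–295) is just ahead of the right finger. I ease off before sliding.

Call:
step_arm(commands=[{"wx": 0, "wy": 0, "wz": 0, "dx": 0, "dy": 0, "dz": -0.004, "fingers": 0.05}, {"wx": 0, "wy": 0, "wz": 0, "dx": 0, "dy": 0, "dz": -0.004, "fingers": 0.05}, {"wx": 0, "wy": 0, "wz": 0, "dx": 0, "dy": 0, "dz": -0.004, "fingers": 0.05}])

```text
t: 3.8
tool_pos: [474.5, 60.9, 192.0]
ee_rot: [180.0, -0.1, 31.2]
contact_force: [-3.8, 1.4, 14.1]
grip_width: 50.2
gripper_force: 6.6
```

Call:
step_arm(commands=[{"wx": 0, "wy": 0, "wz": 0, "dx": 0.005, "dy": 0, "dz": 0, "fingers": 0.05}, {"wx": 0, "wy": 0, "wz": 0, "dx": 0.009, "dy": 0, "dz": 0, "fingers": 0.05}, {"wx": 0, "wy": 0, "wz": 0, "dx": 0.013, "dy": 0, "dz": 0, "fingers": 0.05}, {"wx": 0, "wy": 0, "wz": 0, "dx": 0.017, "dy": 0, "dz": 0, "fingers": 0.05}, {"wx": 0, "wy": 0, "wz": 0, "dx": 0.021, "dy": 0, "dz": 0, "fingers": 0.05}, {"wx": 0, "wy": 0, "wz": 0, "dx": 0.025, "dy": 0, "dz": 0, "fingers": 0.05}, {"wx": 0, "wy": 0, "wz": 0, "dx": 0.029, "dy": 0, "dz": 0, "fingers": 0.05}, {"wx": 0, "wy": 0, "wz": 0, "dx": 0.033, "dy": 0, "dz": 0, "fingers": 0.05}])

```text
t: 4.6
tool_pos: [502.4, 77.6, 192.0]
ee_rot: [180.0, 0.1, 31.2]
contact_force: [-11.3, -6.5, 19.6]
grip_width: 49.9
gripper_force: 9.8
```

```bash
python3 - <<'E'
from h import *
s=sense(); print(s["tool_pos"],s["contact_force"],s["moment"],s["t"])
im=read_camera("wrist"); cv2.imwrite("pics/w4.png",im[:,:,::-1])
E
```

```text
[502.4088626   77.59788391 191.96853057] [-11.29569841  -6.49455654  19.5727605 ] [-0.67965397  2.08473521  0.27730627] 4.6
```

View pics/w4.png

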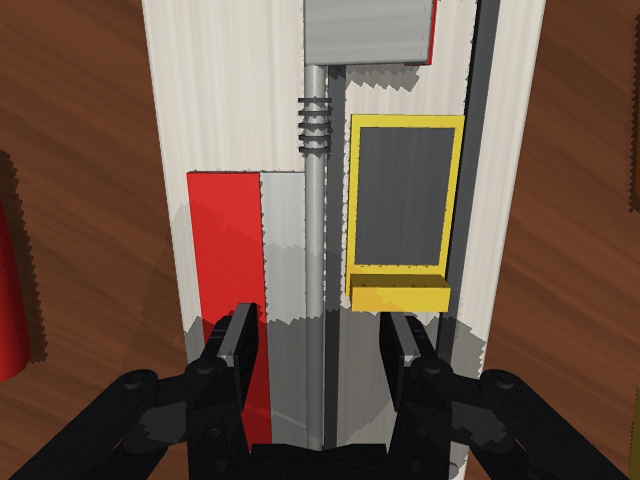

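The tip has met the tab (tab bottom at row 311) and the cartridge is moving. The jaw at (370,30) is raised and still ahead of the cartridge front (row 115).

Call:
step_arm(commands=[{"wx": 0, "wy": 0, "wz": 0, "dx": 0.004, "dy": 0, "dz": 0, "fingers": 0.05}, {"wx": 0, "wy": 0, "wz": 0, "dx": 0.008, "dy": 0, "dz": 0, "fingers": 0.05}, {"wx": 0, "wy": 0, "wz": 0, "dx": 0.012, "dy": 0, "dz": 0, "fingers": 0.05}, {"wx": 0, "wy": 0, "wz": 0, "dx": 0.016, "dy": 0, "dz": 0, "fingers": 0.05}, {"wx": 0, "wy": 0, "wz": 0, "dx": 0.02, "dy": 0, "dz": 0, "fingers": 0.05}, {"wx": 0, "wy": 0, "wz": 0, "dx": 0.024, "dy": 0, "dz": 0, "fingers": 0.05}, {"wx": 0, "wy": 0, "wz": 0, "dx": 0.028, "dy": 0, "dz": 0, "fingers": 0.05}, {"wx": 0, "wy": 0, "wz": 0, "dx": 0.03, "dy": 0, "dz": 0, "fingers": 0.05}])

```text
t: 5.45
tool_pos: [528.2, 93.2, 192.1]
ee_rot: [180.0, 0.0, 31.2]
contact_force: [-8.0, -5.0, 17.7]
grip_width: 50.0
gripper_force: 9.3
```

Call:
step_arm(commands=[{"wx": 0, "wy": 0, "wz": 0, "dx": 0.002, "dy": 0, "dz": 0, "fingers": 0.05}, {"wx": 0, "wy": 0, "wz": 0, "dx": 0.004, "dy": 0, "dz": 0, "fingers": 0.05}, {"wx": 0, "wy": 0, "wz": 0, "dx": 0.006, "dy": 0, "dz": 0, "fingers": 0.05}, {"wx": 0, "wy": 0, "wz": 0, "dx": 0.007, "dy": 0, "dz": 0, "fingers": 0.05}, {"wx": 0, "wy": 0, "wz": 0, "dx": 0.007, "dy": 0, "dz": 0, "fingers": 0.05}])

```text
t: 5.95
tool_pos: [534.1, 96.7, 192.1]
ee_rot: [180.0, 0.0, 31.2]
contact_force: [-8.7, -5.7, 17.4]
grip_width: 50.3
gripper_force: 8.5
```

Call:
step_arm(commands=[{"wx": 0, "wy": 0, "wz": 0, "dx": 0.001, "dy": 0, "dz": 0, "fingers": 0.05}, {"wx": 0, "wy": 0, "wz": 0, "dx": 0.002, "dy": 0, "dz": 0, "fingers": 0.05}, {"wx": 0, "wy": 0, "wz": 0, "dx": 0.003, "dy": 0, "dz": 0, "fingers": 0.05}, {"wx": 0, "wy": 0, "wz": 0, "dx": 0.003, "dy": 0, "dz": 0, "fingers": 0.05}])

```text
t: 6.35
tool_pos: [536.5, 98.2, 192.1]
ee_rot: [180.0, 0.1, 31.2]
contact_force: [-10.2, -6.6, 19.2]
grip_width: 49.9
gripper_force: 9.9
```

```bash
python3 - <<'E'
from h import *
s=sense(); print(s["tool_pos"],s["contact_force"],s["moment"],s["t"])
im=read_camera("wrist"); C=cam("wrist",s); cv2.imwrite("pics/w5.png",im[:,:,::-1])
p=[570.6,81,.5438]
print(proj(C,fx(p,[[-10,18,32],[-10,-18,32],[60,0,26],[60,-21,26]])).round(1).tolist())
E
```

```text
[536.54361584  98.21432596 192.07400605] [-10.22145412  -6.60108176  19.21053512] [-0.67944828  2.06459053  0.21925452] 6.35
[[354.7, 312.9], [450.7, 313.1], [414.7, 117.0], [478.3, 117.1]]
```

View pics/w5.png

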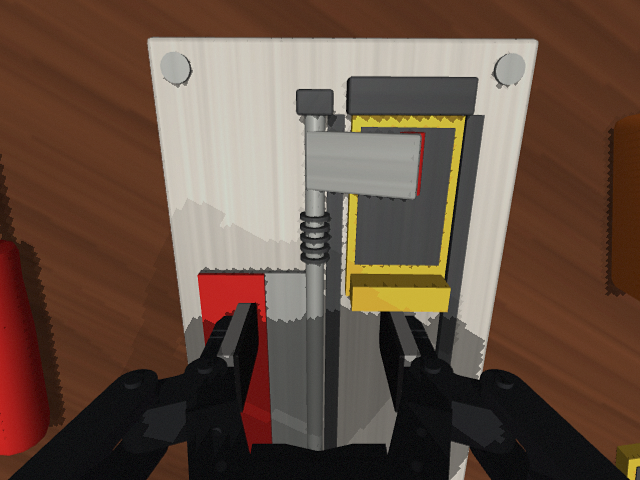

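The cartridge front, at about row 117, is right at the stop's edge (row 115). I push on until the force rises.

Call:
step_arm(commands=[{"wx": 0, "wy": 0, "wz": 0, "dx": 0.001, "dy": 0, "dz": 0, "fingers": 0.05}, {"wx": 0, "wy": 0, "wz": 0, "dx": 0.002, "dy": 0, "dz": 0, "fingers": 0.05}, {"wx": 0, "wy": 0, "wz": 0, "dx": 0.003, "dy": 0, "dz": 0, "fingers": 0.05}, {"wx": 0, "wy": 0, "wz": 0, "dx": 0.003, "dy": 0, "dz": 0, "fingers": 0.05}])

```text
t: 6.8
tool_pos: [538.0, 98.8, 191.9]
ee_rot: [-179.9, 0.4, 31.2]
contact_force: [-30.1, -18.6, 33.4]
grip_width: 50.3
gripper_force: 21.9
```

The force jumped to 35 N with motion stopping short, so the cartridge is home. I back off the tab, then let the bar up.

Call:
step_arm(commands=[{"wx": 0, "wy": 0, "wz": 0, "dx": -0.003, "dy": 0, "dz": 0, "fingers": 0.05}, {"wx": 0, "wy": 0, "wz": 0, "dx": -0.007, "dy": 0, "dz": 0, "fingers": 0.05}, {"wx": 0, "wy": 0, "wz": 0, "dx": -0.01, "dy": 0, "dz": 0, "fingers": 0.05}, {"wx": 0, "wy": 0, "wz": 0, "dx": -0.01, "dy": 0, "dz": -0.003, "fingers": 0.05}, {"wx": 0, "wy": 0, "wz": 0, "dx": -0.01, "dy": 0, "dz": -0.006, "fingers": 0.05}, {"wx": 0, "wy": 0, "wz": 0, "dx": -0.01, "dy": 0, "dz": -0.01, "fingers": 0.05}, {"wx": 0, "wy": 0, "wz": 0, "dx": -0.01, "dy": 0, "dz": -0.016, "fingers": 0.05}, {"wx": 0, "wy": 0, "wz": 0, "dx": -0.01, "dy": 0, "dz": -0.03, "fingers": 0.05}])

```text
t: 7.6
tool_pos: [530.2, 95.0, 220.3]
ee_rot: [-179.9, 0.2, 31.2]
contact_force: [-0.3, 0.1, 0.9]
grip_width: 50.3
gripper_force: 0.0
```

Call:
step_arm(commands=[{"wx": 0, "wy": 0, "wz": 0, "dx": 0, "dy": 0, "dz": -0.04, "fingers": 0.05}, {"wx": 0, "wy": 0, "wz": 0, "dx": 0, "dy": 0, "dz": -0.06, "fingers": 0.05}, {"wx": 0, "wy": 0, "wz": 0, "dx": 0, "dy": 0, "dz": -0.06, "fingers": 0.05}, {"wx": 0, "wy": 0, "wz": 0, "dx": 0, "dy": 0, "dz": -0.06, "fingers": 0.05}])

```text
t: 8.0
tool_pos: [530.4, 95.1, 281.0]
ee_rot: [180.0, -0.0, 31.2]
contact_force: [-0.5, -0.2, -0.1]
grip_width: 49.9
gripper_force: 0.0
```

```bash
python3 - <<'E'
from h import *
s=sense(); print(s["tool_pos"],s["contact_force"],s["t"])
im=read_camera("wrist"); C=cam("wrist",s); cv2.imwrite("pics/w6.png",im[:,:,::-1])
p=[570.6,81,.5438]
print(proj(C,fx(p,[[-10,18,32],[-10,-18,32],[60,0,26],[60,-21,26]])).round(1).tolist())
E
```

```text
[530.39441721  95.08179264 281.01421339] [-0.46203687 -0.18756971 -0.14689856] 8.0
[[342.7, 225.5], [404.2, 225.6], [378.3, 98.6], [417.1, 98.7]]
```

View pics/w6.png

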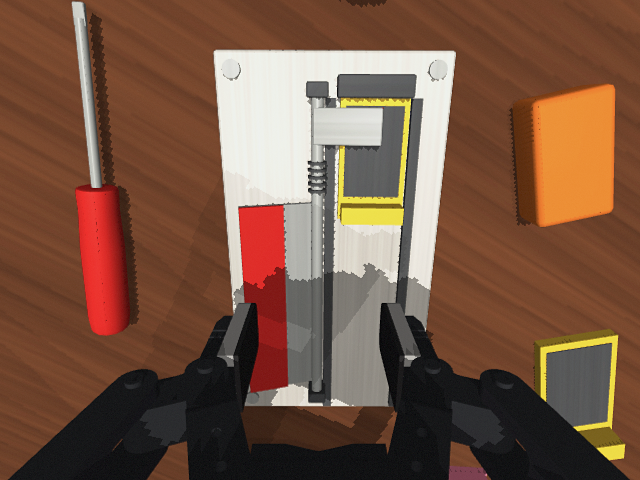

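The cartridge front, at row 98, sits flush on the stop. Its tab rear is at row 224, against 225.5 predicted for home. The jaw is down on it, the hand is clear and the bystanders look undisturbed.

```bash
python3 -c "
from workcell import *
print(finish_job())"
```

```text
the job is handed in; nothing more can be done
None
```

I pushed the cartridge home against the stop with the bar held down, let the jaw clamp it, came clear and handed the job in at about 8 s; no verdict came back, but the last picture showed it flush with the stop.

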